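# Long bamboo scoop out of the half-open drawer

### The arm

A 7-joint arm with a two-finger parallel gripper is mounted at the origin on the work surface. World frame = base frame: x ahead of the robot, y to its left, z up, the work surface at z = 0. Lengths are in m, angles in rad, forces in N, time in s.
With the tool pointing down it reaches from about 0.35 to 0.9 m from the base axis. Payload 19.9 kg.
Tool frame: the origin (TCP) lies on the front face of the gripper's body, between the roots of the fingers; the fingertips stand 97 mm ahead of it and the grasp point (between the pads) lies 78 mm ahead of it (r.tcp_to_grasp is the distance from the TCP to the grasp point, in m); x points along the fingers, z is the direction in which the jaws open and shut, and the axes are right-handed (so a half turn about x gives the same grasp; the last joint's range is limited). The gripper opens to 94 mm and grips with 3 to 60 N. Pads are 16 mm wide; open, the fingers measure 119 mm over their backs; the gripper's body (75 mm by 177 mm) begins 78 mm behind the grasp point.
Start: joints at [-1.349, 0.417, -0.01, 1.614, 0.005, 1.111, -0.053], TCP at [0.162, 0.604, 0.303] pointing down, gripper open.
Joint ranges: [-2.81, 2.81], [-0.39, 2.02], [-1.27, 1.25], [0.06, 2.57], [-1.19, 4.33], [0.19, 2], [-2.82, 2.82]. Speed limits (rad/s): [1.89, 1.89, 2.39, 2.39, 3.01, 3.01, 3.01].

### API

Orientations are given as a 3x3 rotation matrix whose columns are the frame's x, y, z axes.
In Python, from bench import r gives the robot as it stands.
- The arm moves only by the shell command python3 -m jog 'ROWS' [FORCE]. ROWS is JSON, a list of rows, each a list of 3 entries, a list of its own where there are three numbers: the opening, from 0 (shut) to 1 (fully open), then the shift along the tool's x, y, z normalised to -1 to 1, where 1 is 0.1 m, then the turn, a rotation vector about the tool's x, y, z normalised to -1 to 1, where 1 is pi/2 rad. In form: [[gripper, [x, y, z], [wx, wy, wz]], ...]. A call has 1 to 8 rows; each row is the pose to reach, as a shift and turn from the pose commanded when the call began, along the tool's axes at that moment; what a row does not reach only later rows make up. A row lasts 1/8 s, in which the tool goes at most 62.5 mm and 10.7 degrees, less where a joint would pass 70% of its speed; a pose out of reach is approached as far as the arm can. A call with a number of a shift or a turn outside -1 to 1 is refused whole. A call with a gripper value outside its range is refused whole. The fingers move at their own pace and stop on an object; FORCE is the grip in N (left out, the last holds). Time passes only in rows, so rows that repeat a pose let the fingers close. It gives the time, the measured TCP pose, the force and the opening at its end, in the units of the state.
- r.read_state(): the state, without advancing time (a new reading comes with each control period).
- r.grab_frame(name): name is "side" or "top"; returns the picture (480x640x3 uint8, red, green, blue); there is no depth.
- r.camera_info(name): a dict with "intrinsics" (3x3 intrinsics, pixels), "extrinsics" (4x4, takes a point from camera to world coordinates). Camera axes: x right, y down, z forward; pixel columns grow to the right and rows downward; lengths in m; the calibration is good to about 2 mm. A picture is of the moment at which its call begins. camera_info takes no time and is no camera call.
- r.job_done(): hands the job in, once; it reports no verdict.
Trained networks look in the newest picture that a camera, given by its name, has taken for a name from the list of things; names that differ only in an ending like _2 or _b are one class to them, and where a whole thing is asked for, a point or a joint stands for the part that bears it (a point fixed in the world has none). Each returns a list of dicts, best first, with "confidence" (0 to 1); they miss things now and then, are a little off and sometimes report something else, mostly with a low value. They report only what shows in the picture. A call takes as long as a camera call.
- r.find_in(query, camera): "pixel" ([row, column] in pixels, amid what is visible of it).
The state is a dict: "time_s": time; "joint_positions": joint angles; "qvel": joint speeds; "joint_efforts": joint torques, N m; "tcp_pos": TCP position; "orientation": TCP orientation; "wrist_force": force on the tool from outside, world axes, zero at the start; "wrist_torque": the same for the moment, N m; "grip_width": finger opening in m.
Only numpy, scipy, OpenCV 4.12 (cv2) and the standard library are available. Lean on these libraries where they do the work, as an engineer would, in place of code of your own. Each camera call takes 0.05 s, during which the arm holds its last target. There are 200 camera calls.

### The job

Pull the drawer under the steel shelf out as far as it goes, then take the long bamboo scoop out of it: it is longer than the gap, so bring it out slantwise, handle end first, from under the shelf, without forcing it. Finish while still holding the scoop in the gripper: roughly level, bowl open upwards, the whole scoop about 10 cm or more above the shelf top, touching nothing else. Leave the drawer out, and the bottle, the pot and the teat cases where they stand.

Things in the scene. Friction and masses are not known exactly. Their poses are not given: they have to be found in the camera images.
- drawer (a joint): How far the drawer is pulled out, m: 0 shut, 0.17 at its stop. It slides straight out along the shelf's -x with about 2 N of friction and stays where it is left. Inside it is 300 mm long along x (front panel's inner face to back wall) and 184 mm wide along y, its floor 30 mm above the worktop; side and back walls 42 mm high, 4 mm thick
- drawer_handle (a point): Middle of the drawer's steel bar handle: round bar 10 mm thick, 110 mm long along y, 66 mm above the worktop, 31 mm clear of the front panel, free from above. The front panel (12 mm thick, 216 mm wide) has its top 88 mm above the worktop; its inner face lies 48 mm beyond this point along +x
- shelf_edge (a point): Middle of the lower front edge of the fixed stainless shelf, 92 mm above the worktop, 62 mm above the drawer floor. The shelf covers all at greater x in this frame: 330 mm deep along x, 720 mm long along y, folded edge 24 mm high, top 116 mm above the worktop. At lesser x the drawer is open to above. x points away from the robot, z up
- scoop_center (a point): Loose bamboo scoop, 250 mm long, about 70 g, lying in the drawer, bowl at the back under the shelf. Point half-way along, mid handle, 14 mm above its underside; x along the scoop to the bowl, z up. Handle: 12 mm wide, 11 mm thick, straight and bare from x = -95 to +44 mm, clear of the drawer floor. Butt: bulb 28 mm thick, x = -125 to -95. Bowl: x = +44 to +125, 48 mm wide, 28 mm high
- scoop_butt (a point): Point in the bulb at the scoop's handle end, 120 mm from scoop_center (5 mm inside the very end)
- bottle: Empty glass bottle standing loose on the shelf, 54 mm across, 126 mm high; origin at the centre of its foot. Leave it alone
- pot: Small lidded ceramic pot standing loose on the shelf, 76 mm across, 88 mm high; origin at the centre of its foot. Leave it alone
- case0: Teat case, 51 mm across, 74 mm high, standing loose in one of the two cups of the plastic caddy clamped on the shelf's front edge, left of the drawer (the cup nearer the drawer); origin at the centre of its foot, 74 mm above the worktop. Leave it alone
- case1: The same kind of teat case in the caddy's other cup, farther from the drawer. Leave it alone

How it is judged:
On the way, in this order (a step that is already met when the one before it is completed fails the run):
1. the drawer is pulled out to its stop (value of joint drawer above 0.158 m), for 0.2 s.
2. the scoop slants up out of the drawer, handle end above the drawer's front, bowl still beneath the shelf (angle between scoop_center's own x axis and vertical above 1.74 rad and height (world z) of scoop_butt above 0.095 m and x of scoop_center in the frame of shelf_edge above -0.1 m and z of scoop_center in the frame of shelf_edge below 0.02 m), for 0.1 s.
At the end, for the whole second after the job is handed in: Scoop held still in the fingers, within 0.3 rad of level, bowl up, its middle over 0.20 m and its butt over 0.19 m above the worktop (shelf top at 0.116 m), touching nothing else; drawer at least 0.14 m out; bottle, pot and teat cases within 30 mm of their places (height (world z) of scoop_butt above 0.19 m and height (world z) of scoop_center above 0.2 m and angle between scoop_center's own z axis and vertical below 0.3 rad and contact force between the fingers and scoop above 1 N and contact force between scoop and shelf below 0.1 N and contact force between scoop and bottle below 0.1 N and contact force between scoop and pot below 0.1 N and linear speed of scoop below 0.03 m/s and value of joint drawer above 0.14 m and distance of each of bottle, pot, case0, case1 from where it was at the start of the episode below 0.03 m); the arm keeps its last pose, push and grip.
It fails at once if the scoop is forced against the shelf or drawer (over 40 N) (contact force between scoop and shelf above 40 N or contact force between scoop and drawer above 40 N).
It fails at once if the glass bottle or the pot is pushed 30 mm or tipped (distance of any of bottle, pot from where it was at the start of the episode above 0.03 m or angle between any of bottle, pot's own z axis and vertical above 0.4 rad).
It fails at once if a teat case is knocked out of its place (distance of any of case0, case1 from where it was at the start of the episode above 0.03 m).
It also fails if it takes over 45 s, if anything falls off the work surface, if the arm or the gripper's body presses on something with over 40 N, if the wrist force passes 120 N, or if a joint passes its speed limit or range.

## Working session

There is one attempt and no reset: what is moved stays moved. The work goes in short steps, Python scripts to look and compute and a shell command to move; the robot and the scene stay as the last step left them, time stands still between calls to the robot, and variables do not carry over. Pictures are saved under pics/ and viewed, about 8 in all and at most 12, crops included, and the job is handed in when it is done.

```bash
mkdir -p pics; ls; cat > h.py <<'E'
import numpy as np, cv2
from bench import r
def snap(cam,fn=None,crop=None,scale=1):
    im=r.grab_frame(cam)
    if fn:
        o=im[:,:,::-1]
        if crop: o=o[crop[0]:crop[1],crop[2]:crop[3]]
        o=cv2.resize(o,None,fx=scale,fy=scale,interpolation=cv2.INTER_CUBIC)
        cv2.imwrite('pics/'+fn,o)
    return im
def ray(cam,p):
    c=r.camera_info(cam);K=np.array(c['intrinsics']);T=np.array(c['extrinsics'])
    d=T[:3,:3]@np.linalg.inv(K)@[p[1],p[0],1]
    return T[:3,3],d/np.linalg.norm(d)
def onz(cam,p,z):
    o,d=ray(cam,p);return o+d*(z-o[2])/d[2]
def tri(pa,pb,a='top',b='side'):
    o1,d1=ray(a,pa);o2,d2=ray(b,pb)
    s=np.linalg.lstsq(np.c_[d1,-d2],o2-o1,rcond=None)[0]
    A=o1+s[0]*d1;B=o2+s[1]*d2
    return (A+B)/2,np.linalg.norm(A-B)
def proj(cam,P):
    c=r.camera_info(cam);K=np.array(c['intrinsics']);T=np.linalg.inv(np.array(c['extrinsics']))
    q=K@(T[:3,:3]@np.array(P)+T[:3,3]);return (q[1]/q[2],q[0]/q[2])
E
python3 - <<'E'
from h import *
np.set_printoptions(precision=3,suppress=True)
s=r.read_state();print(s)
for c in ('top','side'):
    snap(c,c+'0.png');print(c,r.camera_info(c))
    for n in ('drawer_handle','drawer','shelf_edge','scoop_center','scoop_butt','bottle','pot','case0','case1'):
        try: print(n,[(np.round(d['pixel']),round(d['confidence'],2)) for d in r.find_in(n,c)][:3])
        except Exception as e: print(n,e)
E
```

```text
pics
{'time_s': 0.0, 'joint_positions': array([-1.349,  0.418, -0.01 ,  1.614,  0.005,  1.111, -0.053]), 'qvel': array([ 0.001,  0.   ,  0.   ,  0.001, -0.001,  0.001,  0.   ]), 'joint_efforts': array([  0.001, -85.126,   0.639, -42.6  ,  -0.049,   0.019,   0.   ]), 'tcp_pos': array([0.162, 0.603, 0.302]), 'orientation': array([[-0.   , -0.966,  0.26 ],
       [-0.001,  0.26 ,  0.966],
       [-1.   , -0.   , -0.001]]), 'wrist_force': array([0.607, 0.627, 0.466]), 'wrist_torque': array([-0.061,  0.022,  0.068]), 'grip_width': 0.09395458641461508}
top {'intrinsics': array([[442.925,   0.   , 322.066],
       [  0.   , 442.925, 237.661],
       [  0.   ,   0.   ,   1.   ]]), 'extrinsics': array([[-0.005, -0.986,  0.167,  0.535],
       [-0.999,  0.013,  0.045,  0.056],
       [-0.047, -0.167, -0.985,  0.844],
       [ 0.   ,  0.   ,  0.   ,  1.   ]])}
drawer_handle [(array([270., 380.]), 0.9)]
drawer [(array([272., 379.]), 0.64)]
shelf_edge [(array([147., 369.]), 0.82)]
scoop_center [(array([264., 368.]), 0.76)]
scoop_butt [(array([263., 369.]), 0.74)]
bottle [(array([180., 498.]), 0.7
[... 357 characters left out ...]
0.   ,   0.   ,   1.   ]]), 'extrinsics': array([[ 0.993, -0.09 ,  0.073,  0.601],
       [-0.116, -0.733,  0.67 , -0.524],
       [-0.007, -0.674, -0.739,  0.78 ],
       [ 0.   ,  0.   ,  0.   ,  1.   ]])}
drawer_handle [(array([322., 294.]), 0.96), (array([185., 270.]), 0.2)]
drawer [(array([324., 296.]), 0.91), (array([184., 269.]), 0.72)]
shelf_edge [(array([312., 454.]), 0.85)]
scoop_center [(array([307., 303.]), 0.85)]
scoop_butt [(array([310., 306.]), 0.67)]
bottle [(array([370., 417.]), 0.65), (array([312., 454.]), 0.45)]
pot [(array([179., 342.]), 0.89)]
case0 [(array([184., 267.]), 0.63), (array([153., 266.]), 0.63)]
case1 [(array([184., 267.]), 0.63), (array([153., 266.]), 0.63)]
```

View pics/top0.png

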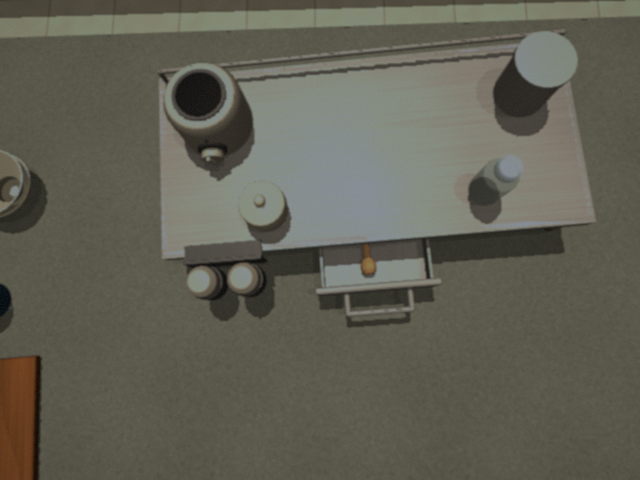

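View pics/side0.png

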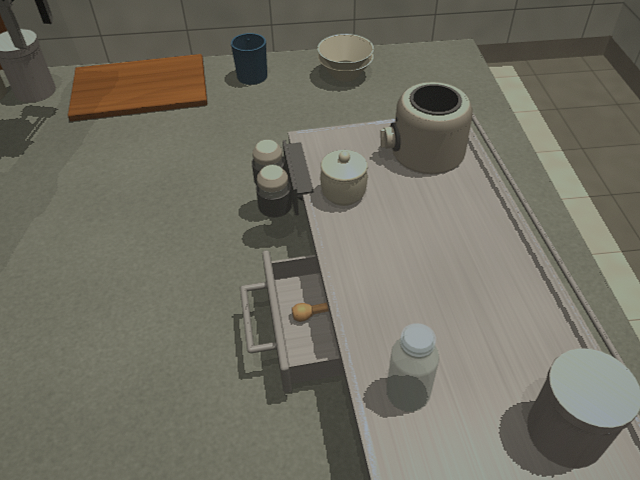

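```bash
python3 - <<'E'
from h import *
np.set_printoptions(precision=3,suppress=True)
print('handle',tri((270,380),(322,294)),onz('top',(270,380),.066),onz('side',(322,294),.066))
print('butt',tri((263,369),(310,306)))
E
```

```text
handle (array([ 0.607, -0.011,  0.051]), np.float64(0.006879212495066239)) [ 0.609 -0.01   0.066] [ 0.603 -0.022  0.066]
butt (array([0.623, 0.008, 0.051]), np.float64(7.061196988466739e-05))
```

Both views show the drawer slightly open. The bar handle lies in top at about (315,348)–(310,412), and in side at (288,246)–(347,252). The butt bulb is at top (266,369) and side (312,303). The caddy is to the left, with the bottle at right on the shelf.

```bash
python3 - <<'E'
from h import *
np.set_printoptions(precision=3,suppress=True)
L=tri((314,348),(288,245));R=tri((311,412),(348,250));print('handle ends',L,R)
print([onz('top',p,.066) for p in((314,348),(311,412))],[onz('side',p,.066) for p in((288,245),(348,250))])
a=onz('top',(258,163),.116);b=onz('top',(222,592),.116);print('edge',a,b,np.arctan2(-(b-a)[0],-(b-a)[1]))
a=onz('top',(291,318),.088);b=onz('top',(282,440),.088);print('front',a,b,np.arctan2((a-b)[0],(a-b)[1]))
print('butt',tri((266,369),(312,302)),'stem',onz('top',(246,366),.05))
print('bottle',tri((165,510),(335,419)),'pot',tri((200,260),(157,345)))
# hires crop
im=snap('top');
o=cv2.resize(im[210:330,300:460,::-1],None,fx=5,fy=5,interpolation=cv2.INTER_CUBIC);cv2.imwrite('pics/c1.png',np.clip(o.astype(float)*1.6,0,255).astype(np.uint8))
s=r.read_state();print(s['orientation'],s['tcp_pos'])
E
```

```text
handle ends (array([0.534, 0.048, 0.068]), np.float64(0.0012099485556147664)) (array([ 0.538, -0.062,  0.071]), np.float64(0.0015213911102812349))
[array([0.533, 0.047, 0.066]), array([ 0.538, -0.062,  0.066])] [array([0.534, 0.049, 0.066]), array([ 0.539, -0.059,  0.066])]
edge [0.628 0.358 0.116] [ 0.679 -0.352  0.116] -0.0726887418436305
front [0.572 0.098 0.088] [ 0.585 -0.108  0.088] -0.06607122456442115
butt (array([0.617, 0.008, 0.047]), np.float64(0.0012704461814212432)) stem [0.654 0.013 0.05 ]
bottle (array([ 0.735, -0.179,  0.242]), np.float64(0.0025797832572404754)) pot (array([0.704, 0.179, 0.198]), np.float64(0.0008826681237795373))
[[ 0.    -0.966  0.26 ]
 [-0.     0.26   0.966]
 [-1.    -0.    -0.   ]] [0.162 0.604 0.303]
```

View pics/c1.png

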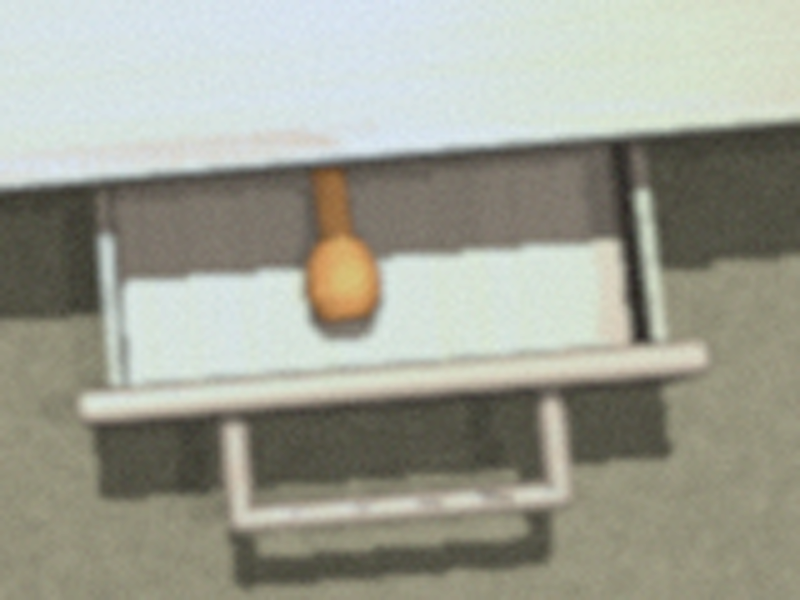

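```bash

python3 -m jog '[[0.3,[0,-1,-1],[0,0,0]],[0.3,[0,-1,-1],[0,0,0]],[0.3,[0,-1,-1],[0,0,0]]]' 15
python3 -m jog '[[0.3,[0,-1,-1],[0,0,0]],[0.3,[0,-1,-1],[0,0,0]],[0.3,[0,-1,-1],[0,0,0]]]' 
python3 -m jog '[[0.3,[0,-1,-1],[0,0,0]],[0.3,[0,-1,-1],[0,0,0]],[0.3,[0,-1,-1],[0,0,0]]]' 
python3 -m jog '[[0.3,[0,-1,-1],[0,0,0]],[0.3,[0,-1,-1],[0,0,0]],[0.3,[0,-1,-1],[0,0,0]]]' 
python3 -m jog '[[0.3,[0,-1,-0.9],[0.789,0,0]],[0.3,[0,-1,-0.9],[0.789,0,0]],[0.3,[0,-1,-0.9],[0.789,0,0]],[0.3,[0,-1,-0.9],[0.789,0,0]],[0.3,[0,-1,-0.9],[0.789,0,0]],[0.3,[0,-1,-0.9],[0.789,0,0]],[0.3,[0,-1,-0.9],[0.789,0,0]]]' 
python3 -c "
from h import *
np.set_printoptions(precision=3,suppress=True)
s=r.read_state();print(s)"
```

```text
time_s: 1.42
tcp_pos: [0.2351, 0.4782, 0.303]
orientation: [[0.001, -0.965, 0.263], [-0.0, 0.263, 0.965], [-1.0, -0.001, -0.0]]
wrist_force: [-1.1, 1.9, 0.6]
grip_width: 0.0673
time_s: 1.8
tcp_pos: [0.3051, 0.3561, 0.303]
orientation: [[0.0, -0.965, 0.263], [0.0, 0.263, 0.965], [-1.0, -0.0, 0.0]]
wrist_force: [0.1, 0.3, 0.4]
grip_width: 0.0373
time_s: 2.17
tcp_pos: [0.3755, 0.2338, 0.303]
orientation: [[0.001, -0.965, 0.263], [0.0, 0.263, 0.965], [-1.0, -0.001, 0.0]]
wrist_force: [-0.8, 0.6, -0.2]
grip_width: 0.0284
time_s: 2.55
tcp_pos: [0.4462, 0.1111, 0.3029]
orientation: [[0.001, -0.965, 0.263], [-0.0, 0.263, 0.965], [-1.0, -0.001, -0.0]]
wrist_force: [-0.6, 1.3, 0.8]
grip_width: 0.0284
time_s: 3.42
tcp_pos: [0.5184, 0.0016, 0.3027]
orientation: [[0.0, -0.065, 0.998], [-0.0, 0.998, 0.065], [-1.0, -0.0, 0.0]]
wrist_force: [-0.2, 0.2, -0.2]
grip_width: 0.0278
{'time_s': 3.425, 'joint_positions': array([-0.61 ,  0.264,  0.646,  1.894, -0.183,  1.042,  0.177]), 'qvel': array([-0.123,  0.021,  0.151,  0.003, -0.052,  0.006, -0.827]), 'joint_efforts': array([  1.511, -57.194,   6.753, -40.428,   0.083,   0.011,   1.802]), 'tcp_pos': array([0.518, 0.002, 0.303]), 'orientation': array([[ 0.   , -0.065,  0.998],
       [-0.   ,  0.998,  0.065],
       [-1.   , -0.   ,  0.   ]]), 'wrist_force': array([-0.176,  0.214, -0.249]), 'wrist_torque': array([-0.011,  0.011,  0.012]), 'grip_width': 0.027838141126453456}
```

```bash

python3 -m jog '[[0.3,[0.2,-0.09,0.18],[0,0,0]],[0.3,[0.7,-0.09,0.18],[0,0,0]],[0.3,[0.7,-0.09,0.18],[0,0,0]],[0.3,[0.7,-0.09,0.18],[0,0,0]]]'
python3 -c "
from h import *
snap('side','s1.png',(180,420,160,400),2.4)"
```

```text
time_s: 3.92
tcp_pos: [0.5371, -0.0069, 0.2341]
orientation: [[0.001, -0.069, 0.998], [-0.0, 0.998, 0.069], [-1.0, -0.0, 0.001]]
wrist_force: [-0.3, 0.2, -0.5]
grip_width: 0.0282
```

View pics/s1.png

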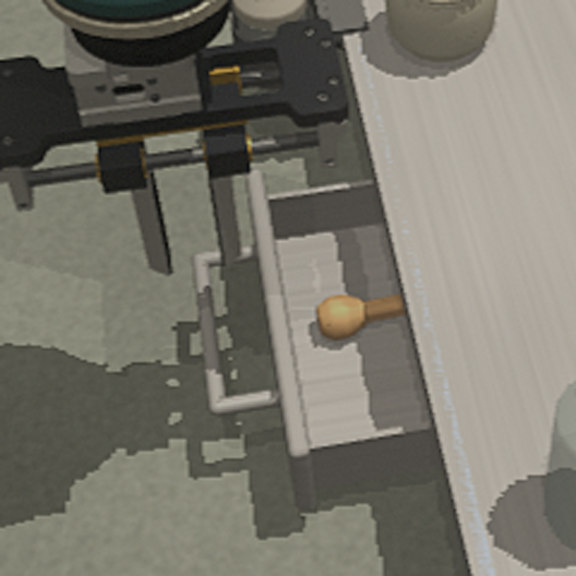

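The fingers straddle the bar in the crop: bar at column ~208, fingers at ~155 and ~228. Next I descend, grip and pull.

```bash

python3 -m jog '[[0.3,[0.45,0,0],[0,0,0]],[0.3,[0.89,0,0],[0,0,0]],[0.3,[0.89,0,0],[0,0,0]],[0.1,[0.89,0,0],[0,0,0]],[0,[0.89,0,0],[0,0,0]],[0,[0.89,0,0],[0,0,0]],[0,[0.89,0,0],[0,0,0]]]' 20
python3 -m jog '[[0,[0,0,-0.15],[0,0,0]],[0,[0,0,-0.3],[0,0,0]],[0,[0,0,-0.45],[0,0,0]],[0,[0,0,-0.6],[0,0,0]],[0,[0,0,-0.75],[0,0,0]],[0,[0,0,-0.75],[0,0,0]]]'
```

```text
time_s: 4.85
tcp_pos: [0.5374, -0.0072, 0.1455]
orientation: [[0.003, -0.069, 0.998], [0.001, 0.998, 0.069], [-1.0, 0.0, 0.003]]
wrist_force: [-2.1, 1.0, 13.1]
grip_width: 0.0096
time_s: 5.6
tcp_pos: [0.462, -0.0128, 0.1453]
orientation: [[0.003, -0.068, 0.998], [0.001, 0.998, 0.068], [-1.0, 0.0, 0.003]]
wrist_force: [-2.0, -3.2, 12.4]
grip_width: 0.0092
```

```bash

python3 -m jog '[[0,[0,0,-0.1],[0,0,0]],[0,[0,0,-0.2],[0,0,0]],[0,[0,0,-0.3],[0,0,0]],[0,[0,0,-0.3],[0,0,0]]]'
python3 -m jog '[[0,[0,0,-0.07],[0,0,0]],[0,[0,0,-0.14],[0,0,0]],[0,[0,0,-0.14],[0,0,0]]]'
python3 -c "
from h import *
snap('side','s2.png',(180,420,100,400),2.4)"
```

```text
time_s: 6.1
tcp_pos: [0.4326, -0.0149, 0.1453]
orientation: [[0.003, -0.068, 0.998], [0.001, 0.998, 0.068], [-1.0, 0.0, 0.003]]
wrist_force: [-0.7, -5.0, 16.1]
grip_width: 0.0093
time_s: 6.48
tcp_pos: [0.4235, -0.0154, 0.146]
orientation: [[0.015, -0.069, 0.998], [-0.001, 0.998, 0.069], [-1.0, -0.002, 0.014]]
wrist_force: [40.3, -0.1, -34.2]
grip_width: 0.0242
```

View pics/s2.png

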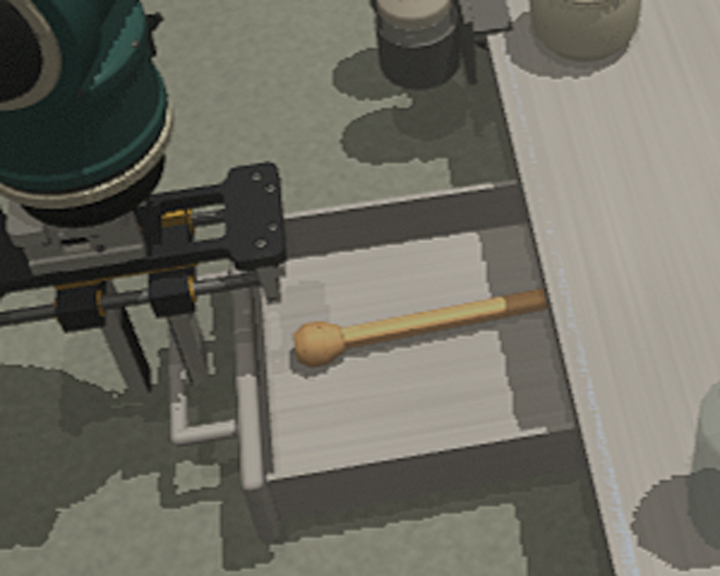

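Side crop: the drawer is at its stop, with the force jumping to 40 N. The scoop came along with it, butt at crop (318,342), handle running to the shelf edge at (545,297). Releasing and rising.

```bash

python3 -m jog '[[0.35,[0,0,0.03],[0,0,0]],[0.35,[0,0,0.07],[0,0,0]],[0.35,[0,0,0.07],[0,0,0]],[0.35,[-0.2,0,0.07],[0,0,0]],[0.35,[-0.6,0,0.07],[0,0,0]],[0.35,[-1,0,0.07],[0,0,0]],[0.35,[-1,0,0.07],[0,0,0]]]' 
python3 - <<'E'
from h import *
np.set_printoptions(precision=3,suppress=True)
a=snap('top');b=snap('side')
for c in ('top','side'):
    for n in ('drawer_handle','scoop_center','scoop_butt'):
        print(c,n,[(np.round(d['pixel'],1),round(d['confidence'],2)) for d in r.find_in(n,c)][:2])
A=cv2.resize(a[200:360,290:450,::-1],None,fx=2.5,fy=2.5,interpolation=cv2.INTER_CUBIC)
B=cv2.resize(b[240:400,160:320,::-1],None,fx=2.5,fy=2.5,interpolation=cv2.INTER_CUBIC)
cv2.imwrite('pics/c2.png',np.hstack([A,B]))
E
```

```text
time_s: 7.4
tcp_pos: [0.4254, -0.0149, 0.2458]
orientation: [[0.004, -0.069, 0.998], [0.002, 0.998, 0.069], [-1.0, 0.002, 0.004]]
wrist_force: [0.3, 0.1, -0.1]
grip_width: 0.0329
top drawer_handle [(array([294.7, 376. ]), 0.92), (array([295.5, 372.5]), 0.63)]
top scoop_center [(array([291.6, 369. ]), 0.72)]
top scoop_butt [(array([297.4, 370.7]), 0.57)]
side drawer_handle [(array([327.7, 257.7]), 0.57)]
side scoop_center [(array([312.9, 266.1]), 0.58)]
side scoop_butt [(array([316.5, 264.2]), 0.79)]
```

View pics/c2.png

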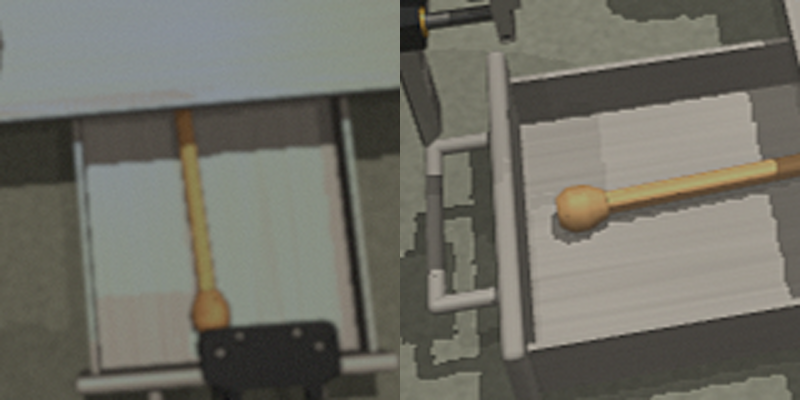

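```bash
python3 - <<'E'
from h import *
np.set_printoptions(precision=3,suppress=True)
print('bulb',tri((323.5,374),(322.8,232)),onz('top',(323.5,374),.044),onz('side',(322.8,232),.044))
for p in((260,365.2),(308,372.4)):print('t',onz('top',p,.044))
for p in((307.2,310),(319.5,246)):print('s',onz('side',p,.044))
# shelf edge near scoop
print('edge',onz('top',(243.5,363),.116),onz('side',(243,318),.116))
E
```

```text
bulb (array([0.514, 0.002, 0.047]), np.float64(0.004699571816268646)) [0.516 0.002 0.044] [0.511 0.003 0.044]
t [0.629 0.015 0.044]
t [0.543 0.004 0.044]
s [0.63  0.018 0.044]
s [0.532 0.007 0.044]
edge [0.648 0.022 0.116] [0.65  0.082 0.116]
```

```bash

python3 -m jog '[[0.4,[0,0.15,0.5],[0,0,0]],[0.4,[0,0.15,0.8],[0,0,0]],[0.4,[0,0.15,0.8],[0,0,0]]]' 
python3 -m jog '[[0.4,[0,0,0.4],[0.12,0,0]],[0.4,[0,0,0.74],[0.24,0,0]],[0.4,[0,0,0.74],[0.36,0,0]],[0.4,[0,0,0.74],[0.48,0,0]],[0.4,[0,0,0.74],[0.6,0,0]],[0.4,[0,0,0.74],[0.72,0,0]],[0.4,[0,0,0.74],[0.84,0,0]],[0.4,[0,0,0.74],[0.967,0,0]]]' 
python3 -m jog '[[0.4,[0,0,0],[0,0,0]],[0.4,[0,0,0],[0,0,0]]]' 
python3 -c "
from h import *
print(r.read_state()['joint_positions'])"
```

```text
time_s: 8.18
tcp_pos: [0.5047, 0.0055, 0.2429]
orientation: [[-0.001, -0.069, 0.998], [-0.002, 0.998, 0.069], [-1.0, -0.002, -0.001]]
wrist_force: [-1.1, -0.0, 0.3]
grip_width: 0.0377
time_s: 9.18
tcp_pos: [0.5765, 0.0103, 0.2434]
orientation: [[-0.001, 0.991, 0.132], [0.0, 0.132, -0.991], [-1.0, -0.001, -0.0]]
wrist_force: [-0.2, 0.0, -0.0]
grip_width: 0.0374
time_s: 9.43
tcp_pos: [0.577, 0.0105, 0.2435]
orientation: [[-0.0, 0.99, 0.143], [-0.0, 0.143, -0.99], [-1.0, -0.0, -0.0]]
wrist_force: [-0.1, -0.9, -0.2]
grip_width: 0.0376
[-0.78817967  0.58337066  0.97931902  1.81594065 -0.55623416  1.04697945
 -1.02057093]
```

```bash

python3 -m jog '[[0.4,[0.4,0,0],[0.013,0,0]],[0.4,[0.6,0,0],[0.013,0,0]],[0.4,[0.6,0,0],[0.013,0,0]]]' 
python3 - <<'E'
from h import *
np.set_printoptions(precision=3,suppress=True)
a=snap('top');b=snap('side')
A=cv2.resize(a[200:360,290:450,::-1],None,fx=2.5,fy=2.5,interpolation=cv2.INTER_CUBIC)
B=cv2.resize(b[240:400,200:360,::-1],None,fx=2.5,fy=2.5,interpolation=cv2.INTER_CUBIC)
cv2.imwrite('pics/c3.png',np.hstack([A,B]))
E
```

```text
time_s: 9.8
tcp_pos: [0.5769, 0.0103, 0.1829]
orientation: [[-0.002, 0.993, 0.12], [-0.0, 0.12, -0.993], [-1.0, -0.002, 0.0]]
wrist_force: [0.2, 0.6, 0.7]
grip_width: 0.0375
```

View pics/c3.png

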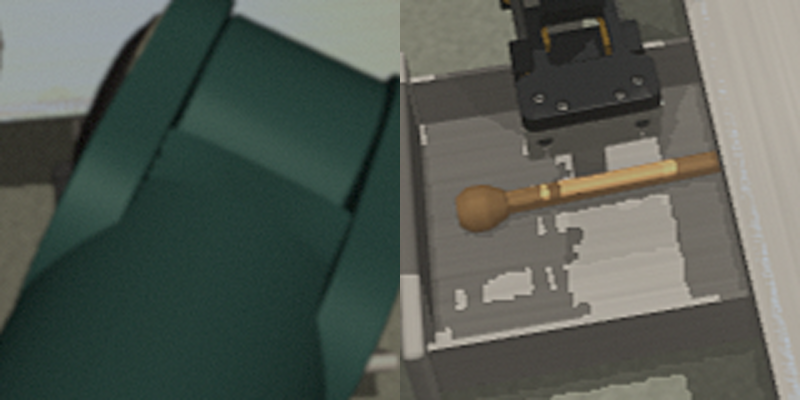

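The view matches the plan: handle below the gripper, with the arm hiding the top view. Descending and gripping.

```bash

python3 -m jog '[[0.4,[0.3,0.01,0],[0,0,0]],[0.4,[0.52,0.01,0],[0,0,0]],[0.4,[0.52,0.01,0],[0,0,0]]]' 
python3 -m jog '[[0,[0,0,0],[0,0,0]],[0,[0,0,0],[0,0,0]],[0,[0,0,0],[0,0,0]],[0,[0,0,0],[0,0,0]]]' 30
python3 -c "
from h import *
print(r.read_state()['joint_positions'])"
```

```text
time_s: 10.28
tcp_pos: [0.5779, 0.0105, 0.131]
orientation: [[-0.002, 0.993, 0.119], [-0.0, 0.119, -0.993], [-1.0, -0.002, 0.0]]
wrist_force: [0.6, 0.1, 0.1]
grip_width: 0.0379
time_s: 10.78
tcp_pos: [0.5785, 0.0107, 0.1321]
orientation: [[0.001, 0.993, 0.119], [0.0, 0.119, -0.993], [-1.0, 0.001, -0.0]]
wrist_force: [-0.9, 0.0, 6.0]
grip_width: 0.0118
[-0.69024083  0.7268027   0.84416723  1.87633126 -0.7087397   0.86820905
 -0.93736516]
```

```bash

python3 -m jog '[[0,[-0.13,0.06,0],[0,0,-0.044]],[0,[-0.254,0.126,0],[0,0,-0.089]],[0,[-0.375,0.19,0],[0,0,-0.133]],[0,[-0.48,0.257,0],[0,0,-0.178]],[0,[-0.48,0.257,0],[0,0,-0.178]],[0,[-0.48,0.257,0],[0,0,-0.178]]]' 30
python3 - <<'E'
from h import *
np.set_printoptions(precision=3,suppress=True)
print(r.read_state()['joint_positions'])
b=snap('side')
B=cv2.resize(b[220:400,180:420,::-1],None,fx=3,fy=3,interpolation=cv2.INTER_CUBIC)
cv2.imwrite('pics/c4.png',B)
E
```

```text
time_s: 11.52
tcp_pos: [0.6034, 0.0136, 0.1792]
orientation: [[-0.273, 0.955, 0.118], [-0.033, 0.114, -0.993], [-0.961, -0.275, 0.0]]
wrist_force: [0.0, 0.1, -0.6]
grip_width: 0.0116
[-0.65   0.82   0.883  1.62  -0.555  1.29  -1.067]
```

View pics/c4.png

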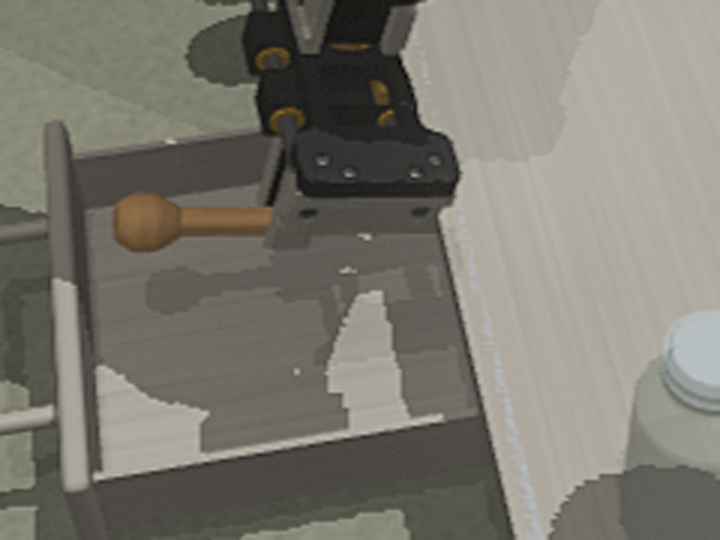

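```bash
python3 - <<'E'
from h import *
print(proj('side',(.518,.0044,.113)),proj('side',(.518,.0044,.103)),'seen 294,229', onz('side',(294,229),.113))
E
```

```text
(np.float64(293.3904765006015), np.float64(230.59898427832255)) (np.float64(297.70400534407247), np.float64(231.5061827989905)) seen 294,229 [0.51575585 0.00358561 0.113     ]
```

Bulb matches prediction within 2–3 mm, with no contact force. Now I withdraw slantwise.

```bash

python3 -m jog '[[0,[0.045,-0.247,0],[0,0,0]],[0,[0.09,-0.494,0],[0,0,0]],[0,[0.11,-0.696,0],[0,0,0]],[0,[0.133,-0.898,0],[0,0,0]],[0,[0.133,-0.898,0],[0,0,0]]]'
python3 -m jog '[[0,[-0.014,-0.316,0],[0,0,0]],[0,[-0.15,-0.563,0],[0,0,0]],[0,[-0.15,-0.563,0],[0,0,0]]]' 
python3 - <<'E'
from h import *
np.set_printoptions(precision=3,suppress=True)
print(r.read_state()['joint_positions'])
b=snap('side')
B=cv2.resize(b[200:400,120:380,::-1],None,fx=2.5,fy=2.5,interpolation=cv2.INTER_CUBIC)
cv2.imwrite('pics/c5.png',B)
E
```

```text
time_s: 12.2
tcp_pos: [0.5134, 0.0031, 0.1918]
orientation: [[-0.274, 0.955, 0.118], [-0.032, 0.114, -0.993], [-0.961, -0.275, -0.001]]
wrist_force: [0.7, 0.8, -1.2]
grip_width: 0.0118
time_s: 12.58
tcp_pos: [0.4647, -0.0028, 0.2224]
orientation: [[-0.272, 0.955, 0.119], [-0.031, 0.114, -0.993], [-0.962, -0.274, -0.001]]
wrist_force: [0.7, 1.0, 0.5]
grip_width: 0.0115
[-0.849  0.563  1.023  1.958 -0.429  1.194 -1.064]
```

View pics/c5.png

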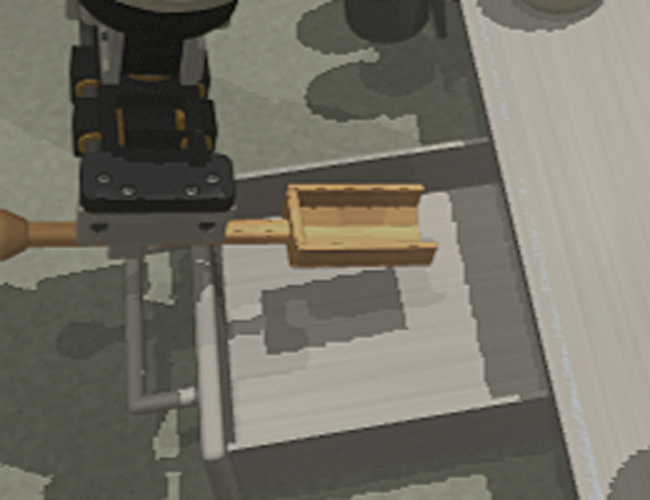

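The scoop is fully out in the picture: bowl open upwards at crop (360,225), clear of shelf and drawer. Rise and level.

```bash

python3 -m jog '[[0,[-0.4,-0.11,0],[0,0,0]],[0,[-0.865,-0.25,0],[0,0,0]],[0,[-0.865,-0.25,0],[0,0,0]]]'
python3 -m jog '[[0,[-0.2,-0.06,0],[0,0,0.06]],[0,[-0.385,-0.11,0],[0,0,0.12]],[0,[-0.385,-0.11,0],[0,0,0.178]],[0,[-0.385,-0.11,0],[0,0,0.178]],[0,[-0.385,-0.11,0],[0,0,0.178]],[0,[-0.385,-0.11,0],[0,0,0.178]],[0,[-0.385,-0.11,0],[0,0,0.178]]]' 
python3 - <<'E'
from h import *
np.set_printoptions(precision=3,suppress=True)
s=r.read_state();print(s['joint_positions'],s['qvel'],s['grip_width'])
b=snap('side','f.png')
for n in('scoop_center','scoop_butt','drawer_handle','bottle','pot','case0'):print(n,[(np.round(d['pixel'],1),round(d['confidence'],2)) for d in r.find_in(n,'side')][:2])
E
```

```text
time_s: 13.0
tcp_pos: [0.4663, -0.0028, 0.3136]
orientation: [[-0.27, 0.955, 0.119], [-0.032, 0.115, -0.993], [-0.962, -0.272, -0.0]]
wrist_force: [1.1, -0.8, -1.2]
grip_width: 0.0115
time_s: 13.88
tcp_pos: [0.4649, -0.003, 0.3515]
orientation: [[-0.001, 0.993, 0.118], [-0.002, 0.118, -0.993], [-1.0, -0.001, 0.001]]
wrist_force: [1.2, -0.2, 0.4]
grip_width: 0.0113
[-1.155  0.15   1.209  1.961 -0.153  1.133 -1.337] [-0.006 -0.012  0.002  0.004  0.004 -0.003 -0.004] 0.01134038813716582
scoop_center [(array([213.7, 250.2]), 0.74)]
scoop_butt []
drawer_handle [(array([325.5, 256.7]), 0.9)]
bottle [(array([369.6, 415.1]), 0.95)]
pot [(array([172.5, 342.6]), 0.9)]
case0 [(array([177.5, 267.4]), 0.84), (array([152.9, 265.1]), 0.72)]
```

View pics/f.png

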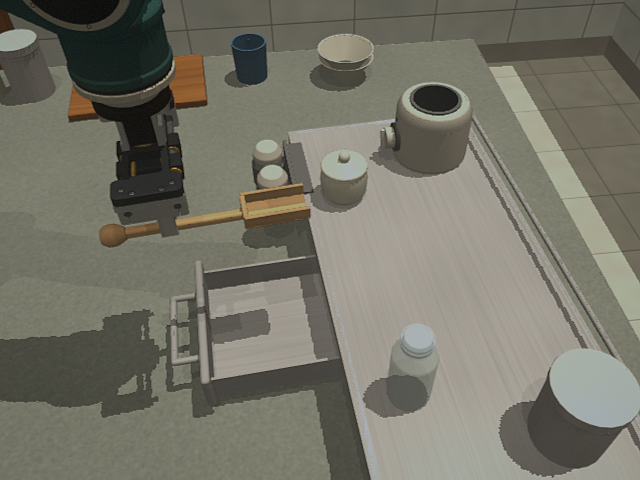

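```bash
python3 - <<'E'
from h import *
print(proj('side',(.4005,-.0107,.2645)),'seen 235,112'); print(proj('side',(.594,.0125,.2645)),'seen ~205,276')
s=r.read_state();print(s['time_s'],s['grip_width'],s['joint_positions'])
r.job_done()
E
```

```text
(np.float64(234.85459175696246), np.float64(115.02408408897965)) seen 235,112
(np.float64(207.41283076627442), np.float64(276.4153840076309)) seen ~205,276
14.225 0.011186233088042938 [-1.15630426  0.14782554  1.20919648  1.96102988 -0.15263026  1.13247101
 -1.33727824]
the job is handed in; nothing more can be done
```

I pulled the drawer to its stop and took the scoop out slantwise, handle end first, tilted about 16°. I then lifted and levelled it and handed the job in at 14.2 s, with no verdict reported.

**Drawer:** at the stop the wrist force rose to about 40 N on the handle bar and the fingers spread from 9 to 24 mm. I let go after that. In the last picture the drawer is still out.

**Scoop removal:** the wrist force stayed within about 2 N at each reading during the slanted pull, so I saw no sign of the scoop pressing on the shelf or drawer. These readings come only at the end of each move.

**Final hold:** the scoop is in the fingers at a 30 N grip setting (11 mm opening), roughly level, bowl up, at about 0.26 m height. The butt and bowl show within about 3 pixels of where a level scoop should be.

**Bottle, pot and cases:** in the last picture they look to be where they started. The detector's positions agree with the first look to within about 7 pixels, and I did not measure them more closely. It found no butt in the last picture, so I read that position off by eye.

**Arm:** joint 3 ended at 1.21 rad, close to its 1.25 limit but inside it.

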